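# Stopper the canister and take the still-life picture

## Task

Finish this still life and photograph it: set the tapered aluminium stopper into the neck of the open canister that leans in the wooden cradle, all the way home with its collar on the rim, without dropping it, and let go; only then press the camera's shutter button fully down and let it come back up. Leave the vase, the loupe and the closed canister standing where they are, and do not touch the lamp.

Things in the scene. Friction and masses are not known exactly. Their poses are not given: they have to be found in the camera images.
- stopper: loose aluminium stopper, 61 mm tall, 40 to 85 g, standing on its narrow end on the shelf in one of four places of a row. From below: plug 26 mm long, diameter 28 mm at the foot widening to 36; collar 47 mm in diameter, 26 to 31 mm up; round grip knob 22 mm in diameter, 31 to 61 mm up. Origin: centre of the foot; z along its axis to the knob
- collar (a point): point on the stopper's axis at the underside of its collar, 26 mm above its foot; it lies at mouth when the stopper is home
- canister: open aluminium canister, fixed leaning in a fixed dark wood cradle; 66 mm in diameter, 130 mm long. Origin: centre of its bottom; z is its axis, out through the mouth, 27.5 degrees from vertical, leaning towards the robot give or take 0.4 rad. The neck's bore tapers from 39 mm diameter at the mouth to 31 at its floor, 32 mm deep: 1.5 to 2 mm play round the stopper
- mouth (a point): centre of the canister's open mouth, level with the rim, 130 mm along its axis, about 160 mm above the shelf; the rim is 47 mm in outer diameter
- lamp: fixed small photo lamp beside the cradle: foot 84 mm in diameter on the shelf, 12 mm post, head 62 mm in diameter from 290 to 326 mm up, which hangs 30 mm off the post along the lamp's own +y, towards the cradle. Origin: centre of the underside of its foot; z up
- camera: chrome film camera, screwed to a fixed foot: body 134 mm wide, 36 mm deep, top plate 93 mm up, central hump up to 106 mm, lens to 52 mm ahead of the origin. Origin: centre of the underside of the foot; z up, the lens looks along its own -x (at the cradle), its width is along y
- shutter_top (a point): centre of the top of the round shutter button, 20 mm in diameter, in a small housing on the camera's top plate, about 114 mm above the shelf, 44 mm from the camera's middle along its own +y (the right-hand end as one holds it, the end nearer the robot); the wider plain knob at the other end is not it
- shutter (a joint): travel of the shutter button in m: 0 up, 0.005 fully down; pressed straight down against a spring, about 5 N when fully down, comes up by itself
- closed_canister: bystander, loose: aluminium canister standing upright, closed by a flat cap, 66 mm in diameter, 120 mm tall. Origin: centre of its underside; z up
- loupe: bystander, loose: round plastic loupe standing upright, 52 mm in diameter at its foot, 46 mm tall. Origin: centre of its underside; z up
- vase: bystander, loose: small ceramic vase standing upright, 64 mm in diameter at its widest, 125 mm tall. Origin: centre of its underside; z up
Things that resemble listed ones, but are neither listed nor needed, are in the scene too. Leave any green, pink or purple look-alike of the stopper alone.

How it is judged:
By the outcome, as a careful person would: the job done as asked, in the order asked, and still so for the second after the job is handed in, with the robot touching nothing.
It also fails if it takes over 45 s, if anything falls off the work surface, if the arm or the gripper's body presses on something with over 40 N, if the wrist force passes 120 N, or if a joint passes its speed limit or range.

## Robot

A 7-joint arm with a two-finger parallel gripper is mounted at the origin on the work surface. World frame = base frame: x ahead of the robot, y to its left, z up, the work surface at z = 0. Lengths are in m, angles in rad, forces in N, time in s.
With the tool pointing down it reaches from about 0.425 to 1.025 m from the base axis. Payload 9.4 kg.
Tool frame: the origin (TCP) lies at the very end of the fingers, on their centre line; the grasp point (between the pads) lies 19 mm behind it; z points along the fingers, y is the line along which they close (so a half turn about z gives the same grasp; the last joint's range is limited). The gripper opens to 93 mm and grips with 3 to 60 N. Pads are 15 mm wide; open, the fingers measure 128 mm over their backs; the gripper's body (75 mm by 188 mm) begins 65 mm behind the grasp point.
Start: joints at [-1.246, 0.599, -0.003, 1.599, 0.002, 0.943, -0.08], TCP at [0.284, 0.667, 0.219] pointing down, gripper open.
Joint ranges: [-2.57, 2.57], [-0.35, 1.97], [-1.29, 1.29], [0.11, 2.56], [-1.05, 4.19], [0.11, 1.86], [-2.63, 2.63]. Speed limits (rad/s): [2.22, 2.22, 3.01, 3.01, 3.14, 3.14, 3.14].

## Interface

Orientations are given as a rotation vector (axis times angle).
In Python, from plant import state, snapshot, camera_model, close_job gives the robot as it stands.
- The arm moves only by the tool move_arm, never from a script. Its argument "targets" is a list of rows, each an object of numbers: "rx", "ry", "rz": the turn, a rotation vector about the tool's x, y, z in degrees; "x", "y", "z": the shift along the tool's x, y, z in cm; "gripper": the opening, from 0 (shut) to 1 (fully open). A call has exactly 5 rows; each row is the pose to reach, as a shift and turn from the pose commanded when the call began, along the tool's axes at that moment; what a row does not reach only later rows make up. A row lasts 1/10 s, in which the tool goes at most 50 mm and 8.59 degrees, less where a joint would pass 70% of its speed; a pose out of reach is approached as far as the arm can. A call with a gripper value outside its range is refused whole. The fingers move at their own pace and stop on an object; "squeeze" is the grip in N (left out, the last holds). Time passes only in rows, so rows that repeat a pose let the fingers close, or fill a call up. It gives the time, the measured TCP pose, the force, the opening and the grip force at its end, in the units of the state.
- state(): the state, without advancing time (a new reading comes with each control period).
- snapshot(name): name is "scene" or "top" or "wrist"; returns (picture, depth): 480x640x3 uint8, red, green, blue; 480x640 float32, m along the optical axis (not along the pixel's ray), 0 where there is no reading.
- camera_model(name): a dict with "K" (3x3 intrinsics, pixels), "xyz" and "rotation" of the camera in the world. Camera axes: x right, y down, z forward; pixel columns grow to the right and rows downward; lengths in m; the calibration is good to about 2 mm. A picture is of the moment at which its call begins: read the wrist's pose just before it. camera_model takes no time and is no camera call; for the wrist camera it gives the pose at the moment of the call.
- close_job(): hands the job in; it is judged then, once.
The state is a dict: "time_s": time; "joint_positions": joint angles; "joint_velocities": joint speeds; "joint_efforts": joint torques, N m; "eef_pos": TCP position; "tcp_rot": TCP orientation; "contact_force": force on the tool from outside, world axes, zero at the start; "ft_torque": the same for the moment, N m; "finger_gap": finger opening in m; "grip_force": force on a finger pad.
Only numpy, scipy, OpenCV 4.12 (cv2) and the standard library are available. Lean on these libraries where they do the work, as an engineer would, in place of code of your own. Each camera call takes 0.05 s, during which the arm holds its last target. There are 200 camera calls.

## Working session

There is one attempt and no reset: what is moved stays moved. The work goes in short steps, Python scripts to look and compute and a tool call to move; the robot and the scene stay as the last step left them, time stands still between calls to the robot, and variables do not carry over. Pictures are saved under pics/ and viewed, at most 10 in all, crops included, and the job is handed in when it is done.

Besides the shell and the picture viewer there is one more tool, called after "Call:" by a JSON object that holds its "name" and its "arguments". move_arm: Moves the arm, as the interface text tells. Its arguments: {"type":"object","properties":{"targets":{"type":"array"},"squeeze":{"type":"number"}},"required":["targets"]}

```bash
ls; mkdir -p pics; cat > h.py <<'E'
import numpy as np, cv2
from plant import state, snapshot, camera_model, close_job
from scipy.spatial.transform import Rotation as R
def grab(n):
    m=camera_model(n); p,d=snapshot(n)
    np.savez(f'{n}.npz',p=p,d=d,K=m['K'],t=m['xyz'],r=np.array(m['rotation'])); return p,d,m
def load(n):
    z=np.load(f'{n}.npz'); return z['p'],z['d'],z['K'],z['t'],z['r']
def cloud(n):
    p,d,K,t,r=load(n); r=r if r.shape==(3,3) else R.from_rotvec(r).as_matrix()
    v,u=np.mgrid[:480,:640]; K=np.array(K)
    c=np.stack([(u-K[0,2])/K[0,0]*d,(v-K[1,2])/K[1,1]*d,d],-1)
    return c@r.T+t
def save(p,name): cv2.imwrite('pics/'+name,p[...,::-1])
E
python3 - <<'E'
from h import *
s=state(); print({k:np.round(v,3) for k,v in s.items()})
for n in ['scene','top','wrist']:
    p,d,m=grab(n); save(p,n+'0.png'); print(n,m)
E
```

```text
pics
{'time_s': np.float64(0.0), 'joint_positions': array([-1.246,  0.6  , -0.003,  1.6  ,  0.002,  0.943, -0.08 ]), 'joint_velocities': array([ 0.001,  0.001,  0.001,  0.001, -0.   ,  0.001,  0.   ]), 'joint_efforts': array([ 0.0000e+00, -7.6507e+01,  1.4970e+00, -2.5233e+01, -5.2000e-02,
        1.7000e-02,  0.0000e+00]), 'eef_pos': array([0.283, 0.667, 0.218]), 'tcp_rot': array([-6.270e-01, -3.078e+00,  2.000e-03]), 'contact_force': array([-0.034, -0.206, -0.586]), 'ft_torque': array([0.044, 0.014, 0.007]), 'grip_force': np.float64(0.0), 'finger_gap': np.float64(0.093)}
scene {'K': array([[468.44568256,   0.        , 318.02829934],
       [  0.        , 468.44568256, 247.03755984],
       [  0.        ,   0.        ,   1.        ]]), 'xyz': array([0.92995946, 0.62504661, 0.72107662]), 'rotation': array([-0.73684405, -2.55954607,  1.17237509])}
top {'K': array([[526.58986223,   0.        , 319.03308577],
       [  0.        , 526.58986223, 242.16052864],
       [  0.        ,   0.        ,   1.        ]]), 'xyz': array([0.4376282 , 0.02865251, 1.05494775]), 'rotation': array([-2.16282229,  2.15790662, -0.14174588])}
wrist {'K': array([[418.40747495,   0.        , 316.97615142],
       [  0.        , 418.40747495, 237.95371518],
       [  0.        ,   0.        ,   1.        ]]), 'xyz': array([0.20922375, 0.69854391, 0.3839582 ]), 'rotation': array([2.4071778 , 1.59171958, 0.23441667])}
```

View pics/scene0.png

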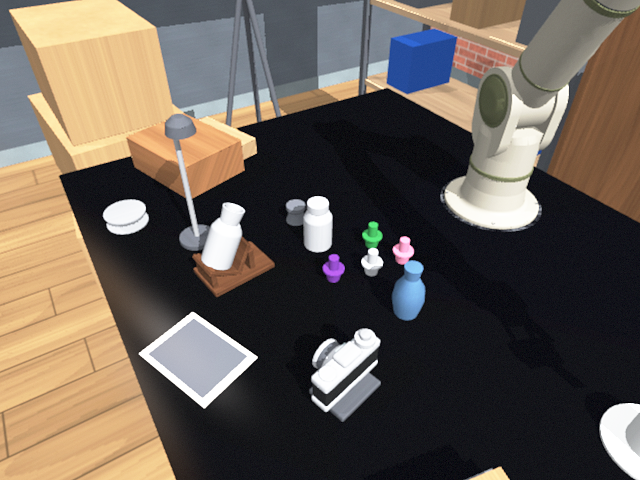

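View pics/top0.png

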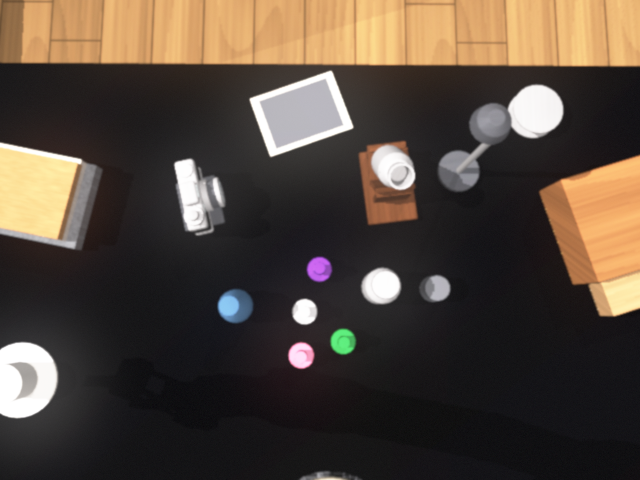

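The aluminium stopper candidates are top (305,312) = scene (372,262), silver; purple (319,269)/(333,268), green (343,341)/(372,235) and pink (301,355)/(403,250) are the look-alikes. The silver one fits. The camera is at top (195,195), the canister mouth at top (400,173), and the vase (235,306), closed canister (381,286) and grey loupe (435,288) are bystanders.

```bash
python3 - <<'E'
from h import *
a,_,_,_,_=load('scene'); b,_,_,_,_=load('top')
c=[cv2.resize(a[215:295,300:420],(400,266),interpolation=2),cv2.resize(b[240:380,225:435],(400,266),interpolation=2),
   cv2.resize(a[190:290,180:330],(400,266),interpolation=2),cv2.resize(b[125:235,350:515],(400,266),interpolation=2)]
save(np.vstack([np.hstack(c[:2]),np.hstack(c[2:])]),'crop.png')
C={n:cloud(n) for n in('scene','top')}
def pr(n,u,v): print(n,u,v,np.round(C[n][v,u],4))
for u,v in [(305,312),(319,269),(343,341),(301,355),(235,306),(381,286),(435,288),(400,173),(390,160),(459,171),(491,123),(193,216),(185,170),(300,320),(500,400)]: pr('top',u,v)
for u,v in [(372,262),(373,253),(333,268),(372,235),(403,250),(233,212),(366,338),(317,204),(408,295)]: pr('scene',u,v)
E
```

```text
top 305 312 [0.4301 0.048  0.0619]
top 319 269 [0.5106 0.022  0.0628]
top 343 341 [ 0.3769 -0.0227  0.0632]
top 301 355 [0.3514 0.055  0.064 ]
top 235 306 [0.4408 0.1691 0.1274]
top 381 286 [ 0.4763 -0.0872  0.1227]
top 435 288 [ 0.4758 -0.1993  0.0494]
top 400 173 [ 0.6785 -0.1227  0.1326]
top 390 160 [ 0.7009 -0.1043  0.1378]
top 459 171 [ 0.7117 -0.2597  0.0228]
top 491 123 [ 0.7017 -0.2229  0.3274]
top 193 216 [0.6018 0.2499 0.1165]
top 185 170 [0.6912 0.2713 0.1   ]
top 300 320 [0.4146 0.0582 0.0319]
top 500 400 [ 0.2602 -0.3317  0.0006]
scene 372 262 [0.4377 0.0598 0.0402]
scene 373 253 [0.4331 0.0548 0.0601]
scene 333 268 [0.5203 0.0328 0.0424]
scene 372 235 [ 0.3813 -0.0145  0.039 ]
scene 403 250 [0.3561 0.065  0.0403]
scene 233 212 [ 0.6748 -0.097   0.1682]
scene 366 338 [0.6091 0.261  0.1133]
scene 317 204 [ 0.4845 -0.0879  0.1209]
scene 408 295 [0.4607 0.1982 0.0746]
```

View pics/crop.png

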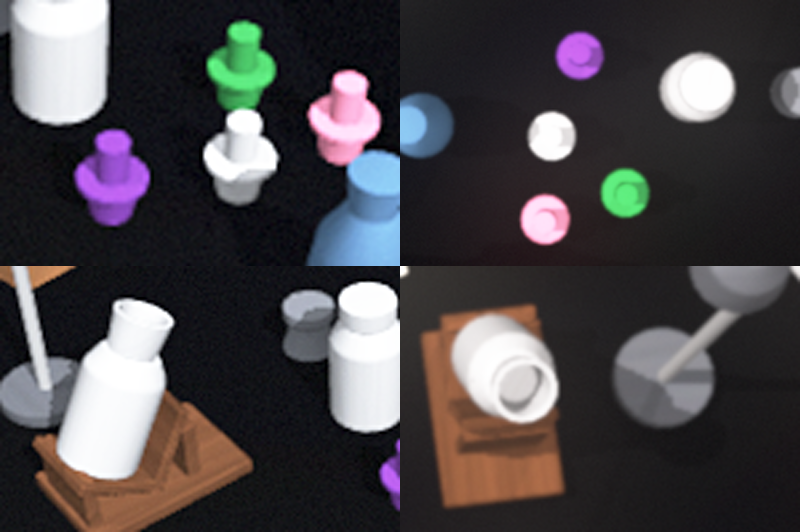

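The crop confirms it: silver stopper at crop (240,155)/(552,135), knob up. The canister leans with its mouth open at crop (525,385), and the lamp is to its right.

```bash
cat > m.py <<'E'
from h import *
from scipy.optimize import least_squares as LS
def circ(P,r):  # robust outer-silhouette-free: fit surface circle of radius r
    return LS(lambda q:np.hypot(P[:,0]-q[0],P[:,1]-q[1])-r,P[:,:2].mean(0),loss='soft_l1',f_scale=.001).x
for n in('scene','top'):
    p,d,K,t,r=load(n); c=cloud(n); hsv=cv2.cvtColor(p,cv2.COLOR_RGB2HSV)
    w=(hsv[...,1]<50)&(d>0)
    x,y,z=c[...,0],c[...,1],c[...,2]
    S=w&(np.hypot(x-.43,y-.051)<.04)&(z>.004)
    P=c[S]; k=P[P[:,2]>.057]; co=P[(P[:,2]>.026)&(P[:,2]<.036)]; side=P[(P[:,2]>.036)&(P[:,2]<.055)]
    print(n,'knobtop',k.mean(0).round(4),np.ptp(k,0).round(3),len(k),'all minmax',P.min(0).round(4),P.max(0).round(4),'collar mid',((co.max(0)+co.min(0))/2).round(4),np.ptp(co,0).round(3))
    if len(side)>10: print(' knob side fit',circ(side,.011).round(4),len(side))
    G=w&(x>.6)&(x<.8)&(y>-.18)&(y<-.03)&(z>.045)&(z<.185); P=c[G]
    B=P[P[:,2]<.12] if n=='scene' else P[P[:,2]<.13]
    np.save(n+'_can.npy',P); np.save(n+'_body.npy',B); print(' can',len(P),len(B),P.min(0).round(3),P.max(0).round(3))
B=np.vstack([np.load(n+'_body.npy') for n in('scene','top')])
def res(q,P):
    u=np.array([q[2],q[3],1]);u/=np.linalg.norm(u); v=P-np.array([q[0],q[1],.09]); v=v-np.outer(v@u,u); return np.linalg.norm(v,axis=1)-.033
for nm in('both','scene','top'):
    Q=B if nm=='both' else np.load(nm+'_body.npy')
    s=LS(res,[.71,-.09,-.5,-.1],args=(Q,),loss='soft_l1',f_scale=.001); q=s.x
    u=np.array([q[2],q[3],1]);u/=np.linalg.norm(u); o=np.array([q[0],q[1],.09])
    print(nm,'axis',u.round(4),'tilt',np.degrees(np.arccos(u[2])).round(2),'az',np.degrees(np.arctan2(u[1],u[0])).round(1),'at z.09',o.round(4),'rms',np.median(abs(res(q,Q))).round(5))
    for n in('scene','top'):
        P=np.load(n+'_can.npy'); a=(P-o)@u; v=P-o-np.outer(a,u); rr=np.linalg.norm(v,axis=1)
        m=(rr>.018)&(rr<.026)&(a>.04); top=np.percentile(a[m],97); k=m&(a>top-.003)
        print('  ',n,'top along',top.round(4),'mouth on axis',(o+top*u).round(4),'rim mean',P[k].mean(0).round(4),k.sum())
rt=R.from_rotvec(state()['tcp_rot']).as_matrix(); print('tool axes cols',rt.round(2)); m=camera_model('wrist')
print('cam in tool',(rt.T@(m['xyz']-state()['eef_pos'])).round(3),(rt.T@R.from_rotvec(m['rotation']).as_matrix()).round(3))
E
python3 m.py
```

```text
scene knobtop [0.4312 0.0533 0.0606] [0.022 0.022 0.006] 64 all minmax [0.407  0.0302 0.004 ] [0.4541 0.0748 0.0634] collar mid [0.4306 0.0525 0.0311] [0.047 0.045 0.009]
 knob side fit [0.4301 0.0511] 66
 can 1864 1028 [ 0.645 -0.145  0.045] [ 0.752 -0.075  0.172]
top knobtop [0.4306 0.0489 0.0626] [0.02  0.021 0.01 ] 110 all minmax [0.3926 0.0116 0.004 ] [0.469  0.0907 0.0693] collar mid [0.4308 0.0496 0.0318] [0.044 0.044 0.008]
 knob side fit [0.4318 0.0492] 18
 can 1436 563 [ 0.644 -0.157  0.046] [ 0.753 -0.08   0.175]
both axis [-0.4208 -0.0914  0.9025] tilt 25.51 az -167.7 at z.09 [ 0.7015 -0.1149  0.09  ] rms 0.00109
   scene top along 0.0803 mouth on axis [ 0.6677 -0.1223  0.1625] rim mean [ 0.6665 -0.1163  0.1614] 49
   top top along 0.0838 mouth on axis [ 0.6662 -0.1226  0.1656] rim mean [ 0.6651 -0.1212  0.1637] 99
scene axis [-0.447  -0.0645  0.8922] tilt 26.85 az -171.8 at z.09 [ 0.7006 -0.114   0.09  ] rms 0.00083
   scene top along 0.0804 mouth on axis [ 0.6646 -0.1192  0.1618] rim mean [ 0.6658 -0.1155  0.1614] 80
   top top along 0.0835 mouth on axis [ 0.6633 -0.1194  0.1645] rim mean [ 0.6654 -0.1211  0.1639] 128
top axis [-0.4002 -0.1023  0.9107] tilt 24.4 az -165.7 at z.09 [ 0.7028 -0.1165  0.09  ] rms 0.00105
   scene top along 0.0805 mouth on axis [ 0.6706 -0.1247  0.1633] rim mean [ 0.6676 -0.1172  0.1618] 37
   top top along 0.083 mouth on axis [ 0.6696 -0.1249  0.1656] rim mean [ 0.6667 -0.119   0.1641] 57
tool axes cols [[-0.92  0.39 -0.  ]
 [ 0.39  0.92 -0.  ]
 [-0.   -0.   -1.  ]]
cam in tool [ 0.081 -0.    -0.166] [[-0.001 -0.957 -0.29 ]
 [ 1.    -0.001 -0.   ]
 [ 0.    -0.29   0.957]]
```

```bash
cat >> h.py <<'E'
def tool(u,psi):  # tool z = -u, tool y heading near psi (deg)
    z=-np.array(u,float)/np.linalg.norm(u); h=np.array([np.cos(np.radians(psi)),np.sin(np.radians(psi)),0])
    y=h-(h@z)*z; y/=np.linalg.norm(y); return np.column_stack([np.cross(y,z),y,z])
def rows(p,Rt,s=None):
    s=s or state(); r0=R.from_rotvec(s['tcp_rot'])
    print('shift cm',(r0.inv().apply(np.array(p)-s['eef_pos'])*100).round(2),'turn deg',np.degrees((r0.inv()*R.from_matrix(Rt)).as_rotvec()).round(2),'t',round(float(s['time_s']),2))
E
python3 -c "
from h import *
rows([.431,.051,.17],tool([0,0,1],10))"
```

```text
shift cm [-37.67 -50.91   4.86] turn deg [-6.000e-02  4.000e-02  5.698e+01] t 0.15
```

Call:
{"name": "move_arm", "arguments": {"targets": [{"x":-37.7,"y":-50.9,"z":3,"rz":57},{"x":-37.7,"y":-50.9,"z":3,"rz":57},{"x":-37.7,"y":-50.9,"z":3,"rz":57},{"x":-37.7,"y":-50.9,"z":3,"rz":57},{"x":-37.7,"y":-50.9,"z":3,"rz":57}]}}

```text
invalid input
```

```bash
python3 -c "
from h import *
rows([.431,.051,.17],tool([0,0,1],10))"
```

```text
shift cm [-37.67 -50.91   4.86] turn deg [-6.000e-02  4.000e-02  5.698e+01] t 0.15
```

Call:
{"name": "move_arm", "arguments": {"targets": [{"x":-37.7,"y":-50.9,"z":3,"rx":0,"ry":0,"rz":57,"gripper":0.5},{"x":-37.7,"y":-50.9,"z":3,"rx":0,"ry":0,"rz":57,"gripper":0.5},{"x":-37.7,"y":-50.9,"z":3,"rx":0,"ry":0,"rz":57,"gripper":0.5},{"x":-37.7,"y":-50.9,"z":3,"rx":0,"ry":0,"rz":57,"gripper":0.5},{"x":-37.7,"y":-50.9,"z":3,"rx":0,"ry":0,"rz":57,"gripper":0.5}]}}

```text
time_s: 0.65
eef_pos: [0.342, 0.4224, 0.2067]
tcp_rot: [1.719, 2.63, 0.0]
contact_force: [0.8, 0.1, 0.3]
finger_gap: 0.0573
grip_force: 0.0
```

```bash
python3 -c "
from h import *
rows([.431,.051,.17],tool([0,0,1],10))"
```

```text
shift cm [-37.59  -6.75   3.67] turn deg [ 0.   -0.   13.66] t 0.65
```

Call:
{"name": "move_arm", "arguments": {"targets": [{"x":-37.6,"y":-6.8,"z":3.6,"rx":0,"ry":0,"rz":13.5,"gripper":0.5},{"x":-37.6,"y":-6.8,"z":3.6,"rx":0,"ry":0,"rz":13.5,"gripper":0.5},{"x":-37.6,"y":-6.8,"z":3.6,"rx":0,"ry":0,"rz":13.5,"gripper":0.5},{"x":-37.6,"y":-6.8,"z":3.6,"rx":0,"ry":0,"rz":13.5,"gripper":0.5},{"x":-37.6,"y":-6.8,"z":3.6,"rx":0,"ry":0,"rz":13.5,"gripper":0.5}]}}

```text
time_s: 1.15
eef_pos: [0.4011, 0.181, 0.1833]
tcp_rot: [2.008, 2.416, 0.001]
contact_force: [0.7, -0.1, 0.5]
finger_gap: 0.0464
grip_force: 0.0
```

```bash
python3 -c "
from h import *
rows([.431,.051,.17],tool([0,0,1],10))"
```

```text
shift cm [-13.32   0.56   1.33] turn deg [ 0.03 -0.01  0.55] t 1.15
```

Call:
{"name": "move_arm", "arguments": {"targets": [{"x":-13.3,"y":0.6,"z":1.3,"rx":0,"ry":0,"rz":0,"gripper":0.5},{"x":-13.3,"y":0.6,"z":1.3,"rx":0,"ry":0,"rz":0,"gripper":0.5},{"x":-13.3,"y":0.6,"z":1.3,"rx":0,"ry":0,"rz":0,"gripper":0.5},{"x":-13.3,"y":0.6,"z":1.3,"rx":0,"ry":0,"rz":0,"gripper":0.5},{"x":-13.3,"y":0.6,"z":1.3,"rx":0,"ry":0,"rz":0,"gripper":0.5}]}}

```text
time_s: 1.65
eef_pos: [0.4312, 0.0525, 0.1703]
tcp_rot: [-2.011, -2.413, 0.0]
contact_force: [0.6, 0.8, 0.1]
finger_gap: 0.0468
grip_force: 0.0
```

```bash
python3 - <<'E'
from h import *
p,d,m=grab('wrist'); save(p,'w1.png'); s=state(); print(s['eef_pos'].round(4))
c=cloud('wrist'); hsv=cv2.cvtColor(p,cv2.COLOR_RGB2HSV); z=c[...,2]
S=(hsv[...,1]<50)&(d>0)&(np.hypot(c[...,0]-.431,c[...,1]-.051)<.04)&(z>.004)&(z<.068)
P=c[S]
for a,b in((.058,.066),(.036,.055),(.027,.035),(.004,.02)):
    k=P[(P[:,2]>a)&(P[:,2]<b)]; print(a,len(k),k.mean(0).round(4),((k.max(0)+k.min(0))/2).round(4),np.ptp(k,0).round(4))
# two-view triangulation of knob top centre: wrist ray x top ray
def ray(n,u,v):
    _,_,K,t,r=load(n); r=R.from_rotvec(r).as_matrix(); q=r@np.linalg.inv(K)@[u,v,1]; return t,q/np.linalg.norm(q)
def cen(n,lo,hi):
    p,d,*_=load(n); c=cloud(n); h=cv2.cvtColor(p,cv2.COLOR_RGB2HSV)
    k=(h[...,1]<50)&(np.hypot(c[...,0]-.431,c[...,1]-.051)<.03)&(c[...,2]>lo)&(c[...,2]<hi); v,u=np.nonzero(k); return (u.min()+u.max())/2,(v.min()+v.max())/2
R_=[ray(n,*cen(n,.058,.068)) for n in('wrist','top','scene')]
A=sum(np.eye(3)-np.outer(q,q) for t,q in R_); b=sum((np.eye(3)-np.outer(q,q))@t for t,q in R_)
x=np.linalg.solve(A,b); print('knob top tri',x.round(4),[np.linalg.norm((np.eye(3)-np.outer(q,q))@(x-t)).round(4) for t,q in R_])
rows([.431,.051,.036],tool([0,0,1],10))
E
```

```text
[0.4311 0.0535 0.1703]
0.058 765 [0.4317 0.0505 0.0608] [0.4317 0.0501 0.0605] [0.0218 0.0216 0.0044]
0.036 187 [0.4301 0.0585 0.0459] [0.4316 0.0553 0.0455] [0.0216 0.0118 0.0189]
0.027 1881 [0.431  0.0541 0.0309] [0.4316 0.0502 0.031 ] [0.0463 0.0463 0.0078]<stdin>:7: RuntimeWarning: Mean of empty slice.
  ret = um.true_divide(
Traceback (most recent call last):
ValueError: zero-size array to reduction operation maximum which has no identity
```

View pics/w1.png

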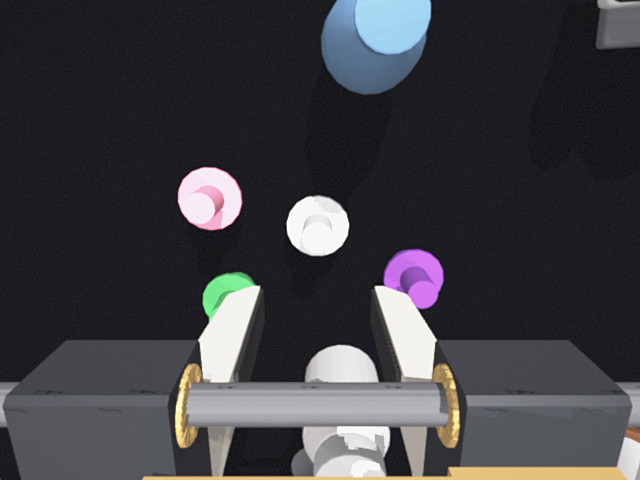

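Silver stopper sits at wrist (318,228), centred between the fingers; the neighbours are clear of them.

```bash
python3 - <<'E'
from h import *
rows([.4316,.0502,.035],tool([0,0,1],10)); print(state()['eef_pos'])
_,_,K,t,r=load('wrist')
def tri(L):
    Q=[]
    for n,u,v in L:
        _,_,K,t,r=load(n); q=R.from_rotvec(r).as_matrix()@np.linalg.inv(K)@[u,v,1]; q/=np.linalg.norm(q); Q.append((t,np.eye(3)-np.outer(q,q)))
    x=np.linalg.solve(sum(M for _,M in Q),sum(M@t for t,M in Q)); return x.round(4),[np.linalg.norm(M@(x-t)).round(4) for t,M in Q]
print('knob top, wrist x scene',tri([('wrist',317.5,239),('scene',373.5,252)]))
E
```

```text
shift cm [-3.400e-01 -1.000e-02  1.353e+01] turn deg [-0.01 -0.02  0.5 ] t 1.7
[0.43112161 0.05351568 0.17033254]
knob top, wrist x scene (array([0.4313, 0.0509, 0.0604]), [np.float64(0.0021), np.float64(0.0021)])
```

Two-view knob top at z=0.060 (expected 0.061). Descend, then grip.

Call:
{"name": "move_arm", "arguments": {"targets": [{"x":-0.3,"y":0,"z":4.5,"rx":0,"ry":0,"rz":0,"gripper":0.5},{"x":-0.3,"y":0,"z":8,"rx":0,"ry":0,"rz":0,"gripper":0.5},{"x":-0.3,"y":0,"z":11,"rx":0,"ry":0,"rz":0,"gripper":0.5},{"x":-0.3,"y":0,"z":13,"rx":0,"ry":0,"rz":0,"gripper":0.5},{"x":-0.3,"y":0,"z":13.5,"rx":0,"ry":0,"rz":0,"gripper":0.5}]}}

```text
time_s: 2.2
eef_pos: [0.4308, 0.0517, 0.0336]
tcp_rot: [-2.004, -2.416, 0.003]
contact_force: [0.4, 0.0, 0.7]
finger_gap: 0.0466
grip_force: 0.0
```

Call:
{"name": "move_arm", "arguments": {"squeeze": 25, "targets": [{"x":0,"y":0,"z":0,"rx":0,"ry":0,"rz":0,"gripper":0.5},{"x":0,"y":0,"z":0,"rx":0,"ry":0,"rz":0,"gripper":0.3},{"x":0,"y":0,"z":0,"rx":0,"ry":0,"rz":0,"gripper":0.15},{"x":0,"y":0,"z":0,"rx":0,"ry":0,"rz":0,"gripper":0.15},{"x":0,"y":0,"z":0,"rx":0,"ry":0,"rz":0,"gripper":0.15}]}}

```text
time_s: 2.7
eef_pos: [0.4321, 0.0502, 0.036]
tcp_rot: [2.008, 2.415, 0.002]
contact_force: [1.0, 0.7, 3.8]
finger_gap: 0.0209
grip_force: 25.0
```

Call:
{"name": "move_arm", "arguments": {"targets": [{"x":0,"y":0,"z":-2,"rx":0,"ry":0,"rz":0,"gripper":0.15},{"x":0,"y":0,"z":-6,"rx":0,"ry":0,"rz":0,"gripper":0.15},{"x":0,"y":0,"z":-11,"rx":0,"ry":0,"rz":0,"gripper":0.15},{"x":0,"y":0,"z":-16,"rx":0,"ry":0,"rz":0,"gripper":0.15},{"x":0,"y":0,"z":-20,"rx":0,"ry":0,"rz":0,"gripper":0.15}]}}

```text
time_s: 3.2
eef_pos: [0.4315, 0.0497, 0.2382]
tcp_rot: [2.009, 2.414, 0.002]
contact_force: [1.5, 0.6, -1.1]
finger_gap: 0.0208
grip_force: 25.0
```

```bash
cat > w.py <<'E'
from h import *
import sys
s=state(); p,d,m=grab('wrist'); save(p,sys.argv[1])
print(s['eef_pos'].round(4),s['finger_gap'],s['grip_force'])
c=cloud('wrist'); rt=R.from_rotvec(s['tcp_rot']).as_matrix(); t=(c-s['eef_pos'])@rt
# stopper in tool frame
hsv=cv2.cvtColor(p,cv2.COLOR_RGB2HSV)
S=(d>0)&(np.hypot(t[...,0],t[...,1])<.03)&(t[...,2]<.04)&(t[...,2]>-.002)
P=t[S]; print('n',len(P))
for a in np.arange(-.002,.036,.004):
    k=P[(P[:,2]>=a)&(P[:,2]<a+.004)]
    if len(k)>5: print(a.round(3),len(k),k.min(0).round(4),k.max(0).round(4))
E
python3 w.py w2.png; python3 -c "
from h import *
u=[-.45,-.075,.89]
rows(np.array([.6655,-.119,.163])+.10*np.array(u),tool(u,17))"
```

```text
[0.4315 0.0497 0.2382] 0.020771796846403894 24.99238818883896
n 3046
-0.002 215 [ 0.0026 -0.0168 -0.002 ] [0.011  0.0169 0.002 ]
0.002 2498 [ 0.002  -0.023   0.0021] [0.0234 0.022  0.006 ]
0.006 333 [ 0.0042 -0.0224  0.006 ] [0.0234 0.0223 0.01  ]
shift cm [-20.71  15.18  -0.82] turn deg [-26.59  -2.27  -7.39] t 3.25
```

View pics/w2.png

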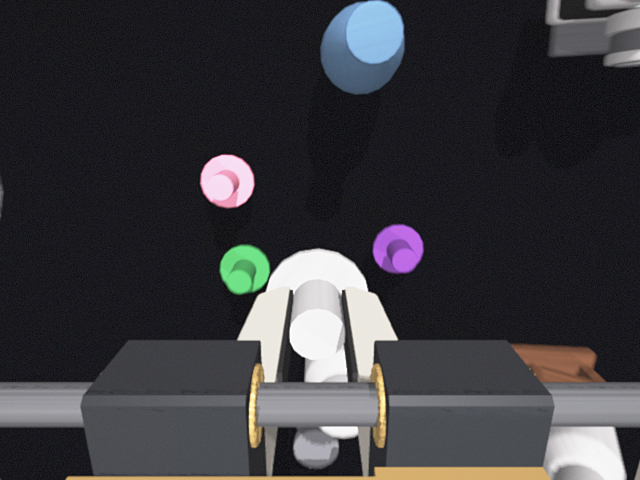

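Stopper is held straight and centred (knob at (318,320), collar symmetric); collar underside is at tool z ≈ +9 mm. Next, a closer look at the mouth from above.

```bash
python3 -c "
from h import *
rows([.585,-.15,.275],tool([0,0,1],10))"
```

```text
shift cm [-22.37  11.28  -3.16] turn deg [ 0.47 -0.08  0.42] t 3.25
```

Call:
{"name": "move_arm", "arguments": {"targets": [{"x":-3.5,"y":2,"z":-1,"rx":0,"ry":0,"rz":0,"gripper":0.15},{"x":-8,"y":4,"z":-2,"rx":0,"ry":0,"rz":0,"gripper":0.15},{"x":-12.5,"y":6,"z":-3.2,"rx":0,"ry":0,"rz":0,"gripper":0.15},{"x":-16.5,"y":8,"z":-3.2,"rx":0,"ry":0,"rz":0,"gripper":0.15},{"x":-20,"y":10,"z":-3.2,"rx":0,"ry":0,"rz":0,"gripper":0.15}]}}

```text
time_s: 3.75
eef_pos: [0.5673, -0.1307, 0.268]
tcp_rot: [2.009, 2.414, 0.001]
contact_force: [0.0, -0.3, -0.2]
finger_gap: 0.0207
grip_force: 25.0
```

Call:
{"name": "move_arm", "arguments": {"targets": [{"x":-1.5,"y":0.9,"z":0,"rx":0,"ry":0,"rz":0,"gripper":0.15},{"x":-2.3,"y":1.3,"z":0,"rx":0,"ry":0,"rz":0,"gripper":0.15},{"x":-2.3,"y":1.3,"z":0,"rx":0,"ry":0,"rz":0,"gripper":0.15},{"x":-2.3,"y":1.3,"z":0,"rx":0,"ry":0,"rz":0,"gripper":0.15},{"x":-2.3,"y":1.3,"z":0,"rx":0,"ry":0,"rz":0,"gripper":0.15}]}}

```text
time_s: 4.25
eef_pos: [0.5829, -0.1473, 0.2674]
tcp_rot: [-2.007, -2.416, -0.001]
contact_force: [-0.3, 0.9, -0.8]
finger_gap: 0.0205
grip_force: 25.0
```

```bash
python3 w.py w3.png; cat > can.py <<'E'
from h import *
from scipy.optimize import least_squares as LS
p,d,K,t,r=load('wrist'); c=cloud('wrist'); hsv=cv2.cvtColor(p,cv2.COLOR_RGB2HSV); x,y,z=np.moveaxis(c,-1,0)
G=(d>0)&(hsv[...,1]<60)&(x>.6)&(x<.78)&(y>-.175)&(y<-.05)&(z>.045)&(z<.185)
P=c[G]; print(len(P),P.min(0).round(3),P.max(0).round(3))
D={n:np.load(n+'_body.npy') for n in('scene','top')}; D['wrist']=P[P[:,2]<.12]
def prep(q):
    u=np.array([q[2],q[3],1]);u/=np.linalg.norm(u); return u,np.array([q[0],q[1],.09])
def res(q,P):
    u,o=prep(q); v=P-o; v=v-np.outer(v@u,u); return np.linalg.norm(v,axis=1)-.033
for nm in('wrist','all'):
    Q=D['wrist'] if nm=='wrist' else np.vstack(list(D.values()))
    q=LS(res,[.70,-.114,-.5,-.1],args=(Q,),loss='soft_l1',f_scale=.001).x; u,o=prep(q)
    print(nm,len(Q),'u',u.round(4),'tilt',np.degrees(np.arccos(u[2])).round(2),'az',np.degrees(np.arctan2(u[1],u[0])).round(1),'o',o.round(4))
    a=(P-o)@u; rr=np.linalg.norm(P-o-np.outer(a,u),axis=1)
    m=(rr>.018)&(rr<.026)&(a>.03); top=np.percentile(a[m],97); k=m&(a>top-.004)
    print('  top',top.round(4),'mouth',(o+top*u).round(4))
# rim: plane + circle from top ring pixels
def rim(P):
    u=np.array([-.455,-.08,.887]); u/=np.linalg.norm(u); g=np.array([.6655,-.119,.163])
    for _ in range(4):
        a=(P-g)@u; v=P-g-np.outer(a,u); rr=np.linalg.norm(v,axis=1); m=(abs(a)<.004)&(rr>.017)&(rr<.027); Q=P[m]
        e1=np.cross(u,[0,1,0]);e1/=np.linalg.norm(e1);e2=np.cross(u,e1)
        X=np.c_[(Q-g)@e1,(Q-g)@e2]
        ang=np.arctan2(X[:,1],X[:,0]); b=((ang+np.pi)/(2*np.pi)*24).astype(int)%24
        O=np.array([X[b==i][np.argmax(np.hypot(*X[b==i].T))] for i in range(24) if (b==i).any()])
        cc=LS(lambda q:np.hypot(O[:,0]-q[0],O[:,1]-q[1])-.0235,[0,0],loss='soft_l1',f_scale=.001).x
        w=Q.mean(0); n=np.linalg.svd(Q-w)[2][2]; n*=np.sign(n[2])
        g=g+e1*cc[0]+e2*cc[1]; g=g+u*np.median((Q-g)@u)
    return g,n,len(Q),len(O)
for nm,Q in(('wrist',P),('top',np.load('top_can.npy')),('scene',np.load('scene_can.npy'))):
    g,n,k,b=rim(Q); print('rim',nm,g.round(4),'n',n.round(3),'tilt',np.degrees(np.arccos(n[2])).round(1),k,b)
E
python3 can.py
```

```text
[ 0.5829 -0.1473  0.2674] 0.020538661425319973 24.99272882938385
n 3065
-0.002 232 [ 0.0028 -0.0172 -0.002 ] [0.011  0.0169 0.002 ]
0.002 2444 [ 0.0018 -0.0229  0.002 ] [0.0232 0.0221 0.006 ]
0.006 388 [ 0.0047 -0.0223  0.006 ] [0.0235 0.0222 0.0098]
7117 [ 0.645 -0.154  0.05 ] [ 0.755 -0.079  0.173]
wrist 1142 u [-0.4202 -0.0783  0.9041] tilt 25.3 az -169.4 o [ 0.7036 -0.1157  0.09  ]
  top 0.0816 mouth [ 0.6693 -0.1221  0.1638]
all 2733 u [-0.4099 -0.0914  0.9075] tilt 24.84 az -167.4 o [ 0.7025 -0.1153  0.09  ]
  top 0.0812 mouth [ 0.6692 -0.1227  0.1637]
rim wrist [ 0.6658 -0.1195  0.161 ] n [-0.465 -0.072  0.883] tilt 28.0 1339 24
rim top [ 0.6647 -0.1203  0.1624] n [-0.468 -0.071  0.881] tilt 28.2 192 24
rim scene [ 0.6656 -0.1168  0.1597] n [-0.455 -0.058  0.889] tilt 27.3 149 24
```

View pics/w3.png

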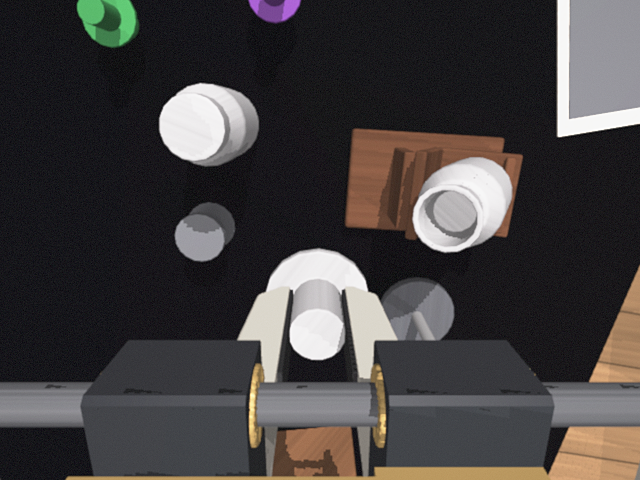

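Mouth at wrist (450,220), lamp foot (415,310). The three rim fits agree: mouth ≈ (0.6655, −0.1195, 0.161), tilt about 28° (text says 27.5°), height 161 mm (about 160 expected).

```bash
cat >> h.py <<'E'
U=np.array([-.456,-.0706,.887]); U/=np.linalg.norm(U); M=np.array([.6656,-.1195,.161])
def ins(h,psi=17): rows(M+(h+.009)*U,tool(U,psi))
def err():
    s=state(); rt=R.from_rotvec(s['tcp_rot']).as_matrix(); e=s['eef_pos']-M; h=e@U-.009; l=e-(e@U)*U
    print('h mm',(h*1e3).round(1),'lateral tool mm',(rt.T@l*1e3).round(1),'tilt err deg',np.degrees(np.arccos(-rt[:,2]@U)).round(2),'F tool',(rt.T@s['contact_force']).round(1))
E
python3 -c "
from h import *
ins(.06)"
```

```text
shift cm [1.32 5.45 4.53] turn deg [-27.37  -2.67  -7.3 ] t 4.3
```

Call:
{"name": "move_arm", "arguments": {"targets": [{"x":0.3,"y":1,"z":0,"rx":-5.5,"ry":-0.5,"rz":-1.5,"gripper":0.15},{"x":0.6,"y":2.2,"z":1,"rx":-11,"ry":-1.1,"rz":-3,"gripper":0.15},{"x":0.9,"y":3.4,"z":2,"rx":-17,"ry":-1.7,"rz":-4.5,"gripper":0.15},{"x":1.1,"y":4.5,"z":3.2,"rx":-23,"ry":-2.2,"rz":-6,"gripper":0.15},{"x":1.3,"y":5.4,"z":4.4,"rx":-27.4,"ry":-2.7,"rz":-7.3,"gripper":0.15}]}}

```text
time_s: 4.8
eef_pos: [0.6336, -0.1246, 0.2237]
tcp_rot: [1.618, 2.232, 0.476]
contact_force: [1.3, 0.7, -2.0]
finger_gap: 0.0206
grip_force: 25.0
```

Call:
{"name": "move_arm", "arguments": {"targets": [{"x":0,"y":0,"z":0,"rx":0,"ry":0,"rz":0,"gripper":0.15},{"x":0,"y":0,"z":0,"rx":0,"ry":0,"rz":0,"gripper":0.15},{"x":0,"y":0,"z":0,"rx":0,"ry":0,"rz":0,"gripper":0.15},{"x":0,"y":0,"z":0,"rx":0,"ry":0,"rz":0,"gripper":0.15},{"x":0,"y":0,"z":0,"rx":0,"ry":0,"rz":0,"gripper":0.15}]}}

```text
time_s: 5.3
eef_pos: [0.635, -0.1249, 0.224]
tcp_rot: [1.621, 2.234, 0.475]
contact_force: [0.0, 0.2, -0.5]
finger_gap: 0.0209
grip_force: 25.0
```

```bash
python3 - <<'E'
from h import *
err(); s=state(); p,d,m=grab('wrist'); q,_,_=grab('scene')
a=cv2.resize(p[120:360,200:440],(400,400)); b=cv2.resize(q[150:250,190:290],(400,400)); save(np.hstack([a,b]),'pre.png')
c=cloud('wrist'); rt=R.from_rotvec(s['tcp_rot']).as_matrix(); t=(c-s['eef_pos'])@rt
k=(m_:=(t[...,2]>.06)&(t[...,2]<.078)&(np.hypot(t[...,0],t[...,1])<.035)); P=t[k]; print(len(P),P.min(0).round(4),P.max(0).round(4))
err(); ins(.03)
E
```

```text
h mm 61.2 lateral tool mm [-0.9  1.4  0. ] tilt err deg 0.1 F tool [ 0.2 -0.1  0.4]
962 [-0.0057 -0.0243  0.0684] [0.0239 0.0217 0.0779]
h mm 61.1 lateral tool mm [-0.9  1.   0. ] tilt err deg 0.09 F tool [-0.2  0.2  0.5]
shift cm [ 0.1  -0.1   3.11] turn deg [0.03 0.08 0.04] t 5.4
```

View pics/pre.png

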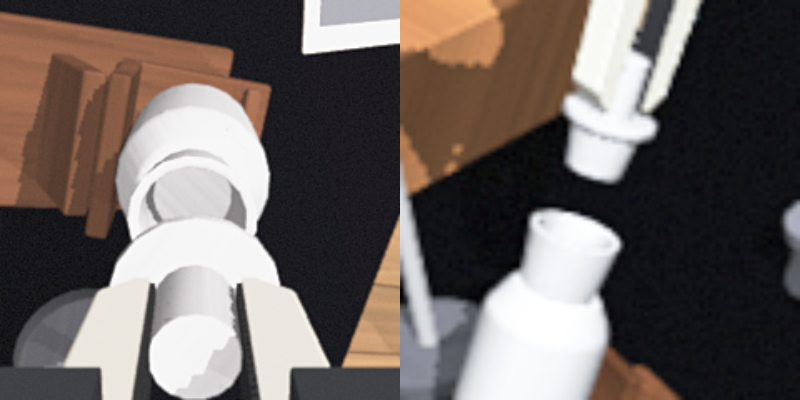

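Everything aligned: stopper and neck are coaxial within ~1 mm in both views (left crop neck (195,215), right crop mouth (575,235)). Correct by 1 mm and go in.

Call:
{"name": "move_arm", "arguments": {"targets": [{"x":0.07,"y":-0.1,"z":1,"rx":0,"ry":0,"rz":0,"gripper":0.15},{"x":0.07,"y":-0.1,"z":2,"rx":0,"ry":0,"rz":0,"gripper":0.15},{"x":0.07,"y":-0.1,"z":2.8,"rx":0,"ry":0,"rz":0,"gripper":0.15},{"x":0.07,"y":-0.1,"z":3.4,"rx":0,"ry":0,"rz":0,"gripper":0.15},{"x":0.07,"y":-0.1,"z":4,"rx":0,"ry":0,"rz":0,"gripper":0.15}]}}

```text
time_s: 5.9
eef_pos: [0.6516, -0.123, 0.1864]
tcp_rot: [1.625, 2.233, 0.475]
contact_force: [0.3, 0.0, -0.1]
finger_gap: 0.0207
grip_force: 25.0
```

```bash
python3 -c "
from h import *
err()"
```

```text
h mm 20.2 lateral tool mm [-1.1 -1.2  0. ] tilt err deg 0.08 F tool [-0.   0.2  0.3]
```

Call:
{"name": "move_arm", "arguments": {"targets": [{"x":0,"y":0,"z":0.3,"rx":0,"ry":0,"rz":0,"gripper":0.15},{"x":0,"y":0,"z":0.6,"rx":0,"ry":0,"rz":0,"gripper":0.15},{"x":0,"y":0,"z":0.9,"rx":0,"ry":0,"rz":0,"gripper":0.15},{"x":0,"y":0,"z":1.2,"rx":0,"ry":0,"rz":0,"gripper":0.15},{"x":0,"y":0,"z":1.3,"rx":0,"ry":0,"rz":0,"gripper":0.15}]}}

```text
time_s: 6.4
eef_pos: [0.6575, -0.1219, 0.1758]
tcp_rot: [1.624, 2.233, 0.475]
contact_force: [-0.9, -0.6, -0.5]
finger_gap: 0.0208
grip_force: 25.0
```

```bash
python3 -c "
from h import *
err()"
```

```text
h mm 8.0 lateral tool mm [-1.  -0.8  0. ] tilt err deg 0.1 F tool [-0.2 -1.1  0. ]
```

Call:
{"name": "move_arm", "arguments": {"targets": [{"x":0.03,"y":0.03,"z":0.2,"rx":0,"ry":0,"rz":0,"gripper":0.15},{"x":0.05,"y":0.05,"z":0.4,"rx":0,"ry":0,"rz":0,"gripper":0.15},{"x":0.05,"y":0.05,"z":0.5,"rx":0,"ry":0,"rz":0,"gripper":0.15},{"x":0.05,"y":0.05,"z":0.6,"rx":0,"ry":0,"rz":0,"gripper":0.15},{"x":0.05,"y":0.05,"z":0.6,"rx":0,"ry":0,"rz":0,"gripper":0.15}]}}

```text
time_s: 6.9
eef_pos: [0.6604, -0.1209, 0.1707]
tcp_rot: [1.624, 2.233, 0.475]
contact_force: [-0.0, -0.2, -1.0]
finger_gap: 0.0212
grip_force: 25.0
```

```bash
python3 -c "
from h import *
err()"
```

```text
h mm 2.1 lateral tool mm [-0.5 -0.3  0. ] tilt err deg 0.1 F tool [-0.1 -0.6  0.9]
```

Call:
{"name": "move_arm", "arguments": {"targets": [{"x":0,"y":0,"z":0.1,"rx":0,"ry":0,"rz":0,"gripper":0.15},{"x":0,"y":0,"z":0.15,"rx":0,"ry":0,"rz":0,"gripper":0.15},{"x":0,"y":0,"z":0.2,"rx":0,"ry":0,"rz":0,"gripper":0.15},{"x":0,"y":0,"z":0.25,"rx":0,"ry":0,"rz":0,"gripper":0.15},{"x":0,"y":0,"z":0.25,"rx":0,"ry":0,"rz":0,"gripper":0.15}]}}

```text
time_s: 7.4
eef_pos: [0.6608, -0.1207, 0.1699]
tcp_rot: [1.623, 2.232, 0.476]
contact_force: [-13.5, -0.3, 18.4]
finger_gap: 0.0211
grip_force: 25.0
```

```bash
python3 -c "
from h import *
err()"
```

```text
h mm 1.2 lateral tool mm [-0.4 -0.3  0. ] tilt err deg 0.13 F tool [  2.2  -3.  -22.5]
```

Axial contact of 22 N at h≈1 mm. Ease off the force and release.

Call:
{"name": "move_arm", "arguments": {"targets": [{"x":0,"y":0,"z":-0.1,"rx":0,"ry":0,"rz":0,"gripper":0.15},{"x":0,"y":0,"z":-0.1,"rx":0,"ry":0,"rz":0,"gripper":0.15},{"x":0,"y":0,"z":-0.1,"rx":0,"ry":0,"rz":0,"gripper":0.3},{"x":0,"y":0,"z":-0.1,"rx":0,"ry":0,"rz":0,"gripper":0.4},{"x":0,"y":0,"z":-0.1,"rx":0,"ry":0,"rz":0,"gripper":0.4}]}}

```text
time_s: 7.9
eef_pos: [0.6613, -0.1208, 0.1693]
tcp_rot: [1.624, 2.233, 0.475]
contact_force: [0.4, 0.8, -0.1]
finger_gap: 0.0359
grip_force: 0.0
```

Call:
{"name": "move_arm", "arguments": {"targets": [{"x":0,"y":0,"z":-1,"rx":0,"ry":0,"rz":0,"gripper":0.5},{"x":0,"y":0,"z":-2.5,"rx":0,"ry":0,"rz":0,"gripper":0.5},{"x":0,"y":0,"z":-4,"rx":0,"ry":0,"rz":0,"gripper":0.5},{"x":0,"y":0,"z":-6,"rx":0,"ry":0,"rz":0,"gripper":0.5},{"x":0,"y":0,"z":-7,"rx":0,"ry":0,"rz":0,"gripper":0.5}]}}

```text
time_s: 8.4
eef_pos: [0.629, -0.1259, 0.2326]
tcp_rot: [1.623, 2.232, 0.475]
contact_force: [1.1, -0.6, -0.1]
finger_gap: 0.0466
grip_force: 0.0
```

```bash
python3 - <<'E'
from h import *
err(); s=state(); p,d,m=grab('wrist'); q,_,_=grab('scene')
a=cv2.resize(p[120:360,200:440],(400,400)); b=cv2.resize(q[150:250,190:290],(400,400)); save(np.hstack([a,b]),'post.png')
for n in('wrist','scene'):
    c=cloud(n); e=c-M; a=e@U; r=np.linalg.norm(e-a[...,None]*U,axis=-1)
    k=(a>.028)&(a<.045)&(r<.02); P=e[k]; ok=(a>-.005)&(a<.012)&(r>.014)&(r<.024)
    top=(a>.028)&(r<.0085)&(a<.045); print(n,'knob top a',np.median(a[top]).round(4),'knob centre',(np.median(e[top],0)-np.median(a[top])*U).round(4),'collar top a',np.percentile(a[ok],[50,75,90]).round(4))
E
```

```text
h mm 71.7 lateral tool mm [-0.7 -0.1  0. ] tilt err deg 0.15 F tool [-0.9  0.8  0.5]
wrist knob top a 0.0351 knob centre [ 0.      0.0001 -0.0001] collar top a [0.0049 0.0054 0.0058]
scene knob top a 0.0356 knob centre [0.0011 0.0014 0.0004] collar top a [0.0048 0.0059 0.0064]
```

View pics/post.png

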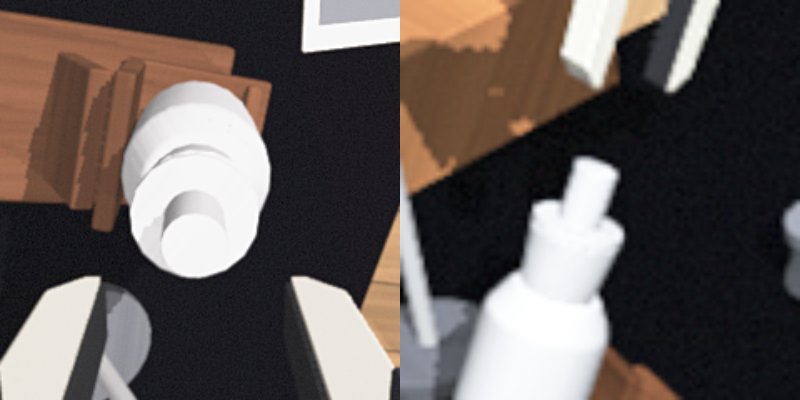

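Stopper is home: knob top 35 mm above the mouth, collar top 5 mm, concentric. Now the shutter button.

```bash
python3 - <<'E'
from h import *
for n in('top','scene'):
    c=cloud(n); x,y,z=np.moveaxis(c,-1,0)
    k=(x>.54)&(x<.74)&(y>.2)&(y<.33)&(z>.085)&(z<.13)
    for lo,hi in((.088,.100),(.102,.109),(.1095,.125)):
        m=(k&(z>lo)&(z<hi)); nl,L,S,Ce=cv2.connectedComponentsWithStats(m.astype(np.uint8))
        for i in range(1,nl):
            if S[i,4]>8: P=c[L==i]; print(n,lo,S[i,:].tolist(),'mean',P.mean(0).round(4),'mid',((P.min(0)+P.max(0))/2).round(4),'ext',np.ptp(P,0).round(4))
rows([.602,.2,.24],tool([0,0,1],20))
E
```

```text
top 0.088 [175, 159, 33, 72, 671] mean [0.6581 0.2594 0.0945] mid [0.6477 0.2612 0.094 ] ext [0.1361 0.0637 0.012 ]
top 0.102 [180, 181, 20, 25, 323] mean [0.6465 0.2596 0.1066] mid [0.6468 0.2605 0.1055] ext [0.0454 0.0355 0.007 ]
top 0.102 [185, 207, 19, 19, 171] mean [0.6028 0.2495 0.1064] mid [0.6037 0.2507 0.1055] ext [0.0341 0.0338 0.007 ]
top 0.1095 [188, 210, 11, 12, 101] mean [0.6033 0.2501 0.1152] mid [0.6036 0.2506 0.1157] ext [0.0196 0.0195 0.0119]
scene 0.088 [312, 337, 69, 54, 889] mean [0.6704 0.2746 0.0937] mid [0.6477 0.2674 0.094 ] ext [0.1344 0.055  0.012 ]
scene 0.102 [355, 329, 21, 19, 202] mean [0.6073 0.2569 0.1049] mid [0.6046 0.2537 0.1054] ext [0.036  0.0351 0.0069]
scene 0.102 [334, 342, 28, 24, 416] mean [0.6486 0.2644 0.1053] mid [0.6484 0.2638 0.1056] ext [0.0451 0.0365 0.0066]
scene 0.1095 [360, 330, 12, 11, 99] mean [0.6058 0.2547 0.1135] mid [0.605  0.2541 0.1129] ext [0.0185 0.0197 0.0067]
shift cm [31.81  7.54  0.33] turn deg [27.16  5.03 -1.99] t 8.5
```

Call:
{"name": "move_arm", "arguments": {"targets": [{"x":2,"y":0.5,"z":-2.5,"rx":0,"ry":0,"rz":0,"gripper":0.2},{"x":6.5,"y":1.5,"z":-3.5,"rx":6,"ry":1.1,"rz":-0.5,"gripper":0},{"x":11,"y":2.5,"z":-3.5,"rx":13,"ry":2.4,"rz":-1,"gripper":0},{"x":15.5,"y":3.5,"z":-3,"rx":20,"ry":3.7,"rz":-1.5,"gripper":0},{"x":20,"y":4.5,"z":-2.5,"rx":27.2,"ry":5,"rz":-2,"gripper":0}]}}

```text
time_s: 9.0
eef_pos: [0.6006, 0.0396, 0.2604]
tcp_rot: [1.782, 2.525, 0.08]
contact_force: [2.8, -0.1, -0.4]
finger_gap: 0.0112
grip_force: 0.0
```

```bash
python3 -c "
from h import *
rows([.604,.20,.20],tool([0,0,1],20))"
```

```text
shift cm [15.06  5.26  6.26] turn deg [ 4.07  0.65 -0.43] t 9.0
```

Call:
{"name": "move_arm", "arguments": {"targets": [{"x":4,"y":1.3,"z":1.5,"rx":4,"ry":0.6,"rz":-0.4,"gripper":0},{"x":8,"y":2.8,"z":3,"rx":4,"ry":0.6,"rz":-0.4,"gripper":0},{"x":12,"y":4.2,"z":4.8,"rx":4,"ry":0.6,"rz":-0.4,"gripper":0},{"x":15,"y":5.2,"z":6.2,"rx":4,"ry":0.6,"rz":-0.4,"gripper":0},{"x":15,"y":5.2,"z":6.2,"rx":4,"ry":0.6,"rz":-0.4,"gripper":0}]}}

```text
time_s: 9.5
eef_pos: [0.6019, 0.207, 0.1965]
tcp_rot: [-1.785, -2.582, -0.005]
contact_force: [0.7, 0.0, 0.1]
finger_gap: 0.0004
grip_force: 0.0
```

```bash
python3 - <<'E'
from h import *
s=state(); p,d,m=grab('wrist'); save(p,'w5.png'); print(s['eef_pos'].round(4),s['finger_gap'])
c=cloud('wrist'); x,y,z=np.moveaxis(c,-1,0)
k=(np.hypot(x-.604,y-.252)<.03)&(z>.1095)&(z<.122); v,u=np.nonzero(k); P=c[k]
print(len(P),((P.min(0)+P.max(0))/2).round(4),P.mean(0).round(4),np.ptp(P,0).round(4),np.median(P[:,2]).round(4),'px',u.mean().round(1),v.mean().round(1))
Q=[]
for n,a,b in(('wrist',u.mean(),v.mean()),('top',193,215.5),('scene',365.5,335)):
    _,_,K,t,r=load(n); q=R.from_rotvec(r).as_matrix()@np.linalg.inv(K)@[a,b,1]; q/=np.linalg.norm(q); Q.append((t,np.eye(3)-np.outer(q,q)))
X=np.linalg.solve(sum(M for _,M in Q),sum(M@t for t,M in Q)); print('tri',X.round(4))
rows([P[:,0].mean(),P[:,1].mean(),.130],tool([0,0,1],20))
E
```

```text
[0.6019 0.207  0.1965] 0.0003643671443209314
831 [0.6056 0.2518 0.1129] [0.6053 0.2522 0.1135] [0.0194 0.0192 0.0064] 0.1137 px 348.3 180.8
tri [0.6046 0.2521 0.1089]
shift cm [4.45 1.92 6.79] turn deg [ 0.13 -0.13  0.49] t 9.55
```

View pics/w5.png

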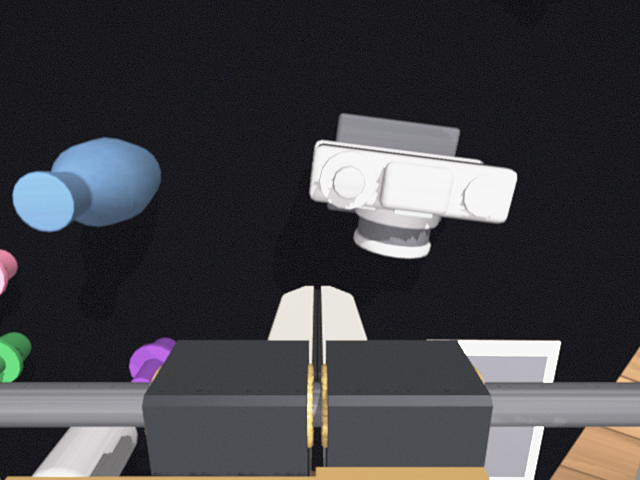

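Shutter button at wrist (348,181), on its round housing at the end nearer the robot; the plain wide knob is at (489,198). Height measured 0.1137 (about 0.114 expected).

Call:
{"name": "move_arm", "arguments": {"targets": [{"x":2.5,"y":1,"z":1,"rx":0,"ry":0,"rz":0,"gripper":0},{"x":4.4,"y":1.9,"z":3,"rx":0,"ry":0,"rz":0,"gripper":0},{"x":4.4,"y":1.9,"z":5,"rx":0,"ry":0,"rz":0,"gripper":0},{"x":4.4,"y":1.9,"z":6.5,"rx":0,"ry":0,"rz":0,"gripper":0},{"x":4.4,"y":1.9,"z":7,"rx":0,"ry":0,"rz":0,"gripper":0}]}}

```text
time_s: 10.05
eef_pos: [0.6063, 0.2467, 0.1291]
tcp_rot: [1.799, 2.574, 0.005]
contact_force: [-0.7, 0.1, 0.1]
finger_gap: 0.0007
grip_force: 0.0
```

```bash
python3 -c "
from h import *
s=state();print(s['eef_pos'].round(4),s['contact_force'].round(1))
rows([.6052,.2521,.1137],tool([0,0,1],20))"
```

```text
[0.6063 0.2467 0.1291] [-0.7  0.1  0.1]
shift cm [0.54 0.07 1.54] turn deg [ 0.19 -0.06  0.1 ] t 10.05
```

Call:
{"name": "move_arm", "arguments": {"targets": [{"x":0.5,"y":0,"z":0.5,"rx":0,"ry":0,"rz":0,"gripper":0},{"x":0.5,"y":0,"z":1,"rx":0,"ry":0,"rz":0,"gripper":0},{"x":0.5,"y":0,"z":1.4,"rx":0,"ry":0,"rz":0,"gripper":0},{"x":0.5,"y":0,"z":1.7,"rx":0,"ry":0,"rz":0,"gripper":0},{"x":0.5,"y":0,"z":1.8,"rx":0,"ry":0,"rz":0,"gripper":0}]}}

```text
time_s: 10.55
eef_pos: [0.6052, 0.2531, 0.1128]
tcp_rot: [1.797, 2.575, 0.009]
contact_force: [0.1, 0.2, 2.4]
finger_gap: 0.0004
grip_force: 1.2
```

Touching; press on until it bottoms out.

Call:
{"name": "move_arm", "arguments": {"targets": [{"x":0,"y":0,"z":0.15,"rx":0,"ry":0,"rz":0,"gripper":0},{"x":0,"y":0,"z":0.3,"rx":0,"ry":0,"rz":0,"gripper":0},{"x":0,"y":0,"z":0.4,"rx":0,"ry":0,"rz":0,"gripper":0},{"x":0,"y":0,"z":0.45,"rx":0,"ry":0,"rz":0,"gripper":0},{"x":0,"y":0,"z":0.45,"rx":0,"ry":0,"rz":0,"gripper":0}]}}

```text
time_s: 11.05
eef_pos: [0.6052, 0.2532, 0.1093]
tcp_rot: [1.797, 2.575, 0.01]
contact_force: [-2.8, -1.6, 12.5]
finger_gap: 0.0003
grip_force: 6.2
```

Call:
{"name": "move_arm", "arguments": {"targets": [{"x":0,"y":0,"z":0.05,"rx":0,"ry":0,"rz":0,"gripper":0},{"x":0,"y":0,"z":0.08,"rx":0,"ry":0,"rz":0,"gripper":0},{"x":0,"y":0,"z":0.08,"rx":0,"ry":0,"rz":0,"gripper":0},{"x":0,"y":0,"z":0.08,"rx":0,"ry":0,"rz":0,"gripper":0},{"x":0,"y":0,"z":0.08,"rx":0,"ry":0,"rz":0,"gripper":0}]}}

```text
time_s: 11.55
eef_pos: [0.6052, 0.2532, 0.1092]
tcp_rot: [1.797, 2.575, 0.011]
contact_force: [-4.7, -1.8, 18.6]
finger_gap: 0.0008
grip_force: 9.5
```

Call:
{"name": "move_arm", "arguments": {"targets": [{"x":0,"y":0,"z":-0.5,"rx":0,"ry":0,"rz":0,"gripper":0},{"x":0,"y":0,"z":-1.5,"rx":0,"ry":0,"rz":0,"gripper":0},{"x":0,"y":0,"z":-4,"rx":0,"ry":0,"rz":0,"gripper":0},{"x":-2,"y":-1,"z":-7,"rx":0,"ry":0,"rz":0,"gripper":0},{"x":-4,"y":-2,"z":-9,"rx":0,"ry":0,"rz":0,"gripper":0}]}}

```text
time_s: 12.05
eef_pos: [0.5999, 0.2085, 0.1989]
tcp_rot: [1.794, 2.576, 0.01]
contact_force: [-0.5, -0.1, 0.7]
finger_gap: 0.0006
grip_force: 0.0
```

Call:
{"name": "move_arm", "arguments": {"targets": [{"x":0,"y":0,"z":0,"rx":0,"ry":0,"rz":0,"gripper":0},{"x":0,"y":0,"z":0,"rx":0,"ry":0,"rz":0,"gripper":0},{"x":0,"y":0,"z":0,"rx":0,"ry":0,"rz":0,"gripper":0},{"x":0,"y":0,"z":0,"rx":0,"ry":0,"rz":0,"gripper":0},{"x":0,"y":0,"z":0,"rx":0,"ry":0,"rz":0,"gripper":0}]}}

```text
time_s: 12.55
eef_pos: [0.5993, 0.2091, 0.1962]
tcp_rot: [1.796, 2.577, 0.007]
contact_force: [0.4, 0.2, 0.5]
finger_gap: 0.0005
grip_force: 0.0
```

```bash
python3 - <<'E'
from h import *
p,d,m=grab('wrist'); c=cloud('wrist'); k=(np.hypot(c[...,0]-.605,c[...,1]-.252)<.0085)&(c[...,2]>.09)&(c[...,2]<.13); print('button z',np.median(c[k][:,2]).round(4),k.sum())
p,_,_=grab('scene'); c=cloud('scene'); e=c-M; a=e@U; r=np.linalg.norm(e-a[...,None]*U,axis=-1); t=(a>.028)&(r<.0085)&(a<.045); print('knob',np.median(a[t]).round(4))
for n,(u,v) in dict(vase=(408,295),closed=(317,204)).items(): print(n,c[v,u].round(4))
E
```

```text
button z 0.1139 634
knob 0.0358
vase [0.4626 0.1999 0.0771]
closed [ 0.4833 -0.0897  0.1194]
```

```bash
python3 -c "
from h import *
print(close_job())"
```

```text
the job is handed in; nothing more can be done
None
```

The stopper is in the canister with its collar on the rim and released. The shutter was then pressed to its stop and came back up, the vase, loupe, closed canister and lamp were left alone, and the job is handed in at about 12.7 s.

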